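# Assemble a vibration mount on its stud

### The arm

A 7-joint arm with a two-finger parallel gripper is mounted at the origin on the work surface. World frame = base frame: x ahead of the robot, y to its left, z up, the work surface at z = 0. Lengths are in mm, angles in rad, forces in N, time in s.
With the tool pointing down it reaches from about 425 to 925 mm from the base axis. Payload 6.8 kg.
Tool frame: the origin (TCP) lies midway between the tips of the shut fingers; the grasp point (between the pads) lies 19 mm behind it (r.grip_point_offset is the z of the grasp point in the tool frame, in mm); z points along the fingers, y is the line along which they close (so a half turn about z gives the same grasp; the last joint's range is limited). The gripper opens to 88 mm and grips with 3 to 60 N. Pads are 20 mm wide; open, the fingers measure 115 mm over their backs; the gripper's body (75 mm by 178 mm) begins 61 mm behind the grasp point.
Start: joints at [1.041, 0.477, 0.022, 1.555, -0.011, 1.109, -0.083], TCP at [276.359, -615.852, 190.364] pointing down, gripper open.
Joint ranges: [-2.96, 2.96], [-0.34, 2.1], [-1.41, 1.46], [0.24, 2.44], [-1.37, 4.51], [0.17, 1.92], [-2.96, 2.96]. Speed limits (rad/s): [2.39, 2.39, 3.14, 3.14, 3.14, 3.14, 3.14].

### API

Orientations are given as a unit quaternion [w, x, y, z].
In Python, from bench import r gives the robot as it stands. Calls block until the motion is done:
- r.move_to(position, orientation): joint-space move of the TCP to a pose.
- r.move_l(position, frame=None, vel=150): straight line of the TCP; frame=None keeps the orientation; vel is the mean speed in mm/s.
- r.move_j(angles): joint-space move.
- r.set_gripper(opening, grip_force=None): finger opening in mm; grip_force is the grip in N (None keeps the last); returns when the fingers have stopped.
- r.sleep(seconds).
- r.ik(position, orientation): joint angles nearest the present ones, or None.
- r.read_camera(name): name is "scene" or "top"; returns (picture, depth): 480x640x3 uint8, red, green, blue; 480x640 float32, mm along the optical axis (not along the pixel's ray), 0 where there is no reading.
- r.get_calibration(name): a dict with "mtx" (3x3 intrinsics, pixels), "origin" and "attitude" of the camera in the world. Camera axes: x right, y down, z forward; pixel columns grow to the right and rows downward; lengths in mm; the calibration is good to about 2 mm. A picture is of the moment at which its call begins. get_calibration takes no time and is no camera call.
A pose or a line that the arm cannot do raises r.MotionError and nothing moves.
- r.hand_in(): hands the job in; it is judged then, once.
Readings, each from a call of its own:
- r.current_clock(): time.
- r.current_q(): joint angles.
- r.current_qd(): joint speeds.
- r.current_joint_efforts(): joint torques, N m.
- r.current_ee_pos(): TCP position.
- r.current_eef_rot(): TCP orientation.
- r.current_ft_force(): force on the tool from outside, world axes, zero at the start.
- r.current_wrist_torque(): the same for the moment, N m.
- r.current_gripper_width(): finger opening in mm.
- r.current_gripper_force(): force on a finger pad.
Only numpy, scipy, OpenCV 4.12 (cv2) and the standard library are available. Lean on these libraries where they do the work, as an engineer would, in place of code of your own. Each camera call takes 0.05 s, during which the arm holds its last target. There are 200 camera calls.

### The job

Put the vibration mount together on the grey foot plate: thread onto its upright stud, from the bottom up, the large black rubber ring, the flat steel disc, the small black rubber ring, and last the steel cap with its flange down, each lying flat on the one below. Leave the other things on the bench where they are.

Things in the scene. Friction and masses are not known exactly. Their poses are not given: they have to be found in the camera images.
- foot: Square grey foot plate, 120 x 120 x 10 mm, fixed flat to the bench; from its centre rises a bright steel stud of 14 mm diameter, its top 10 mm tapering to 6 mm. The stud stands 58 mm above the plate's top, so its tip is 68 mm above the bench. Origin: centre of the plate's underside, at bench height, on the stud's axis; z up. Its place and yaw vary.
- big_ring: Large ring of black rubber (rigid), outside diameter 60 mm, bore 24 mm, 24 mm thick, lying flat on the bench. Origin: centre of the underside, on the axis; z up along the axis.
- disc: Flat bright steel disc with a hole, outside diameter 54 mm, bore 24 mm, 10 mm thick, lying flat on the bench. Origin: centre of the underside, on the axis; z up along the axis.
- small_ring: Small ring of black rubber (rigid), outside diameter 44 mm, bore 24 mm, 14 mm thick, lying flat on the bench. Origin: centre of the underside, on the axis; z up along the axis.
- cap: Bright steel cap standing on its flange, closed end up: flange 58 mm diameter and 6 mm thick, above it a round head of 40 mm diameter up to 34 mm above the underside. A blind bore of 24 mm diameter opens in the underside, 24 mm deep. Origin: centre of the underside, on the axis; z up along the axis, towards the closed end.
- block_mount: Bystander: square black rubber block on a thin steel plate, 55 x 55 x 33 mm, with a 10 mm steel stud on top reaching 55 mm above the bench. Origin: centre of the underside. To be left alone.
- carton: Bystander: small closed cardboard box, 60 x 90 x 42 mm, with a paper band. Origin: centre of the underside. To be left alone.
- spanner: Bystander: steel spanner, 180 mm long, lying flat, its x axis along its length. Origin: underside. To be left alone.
Not all that is in view belongs to the job. Leave any blue look-alike of the disc alone. Leave any purple look-alike of the small_ring alone.

How it is judged:
By the outcome, as a careful person would: the job done as asked, in the order asked, and still so for the second after the job is handed in, with the robot touching nothing.
It also fails if it takes over 120 s, if anything falls off the work surface, if the arm or the gripper's body presses on something with over 40 N, if the wrist force passes 120 N, or if a joint passes its speed limit or range.

## Working session

There is one attempt and no reset: what is moved stays moved. The work goes in short steps, each a Python script; the robot and the scene stay as the last script left them, time stands still between calls to the robot, and variables do not carry over. Pictures are saved under pics/ and viewed, at most 14 in all, crops included, and the job is handed in when it is done.

```bash
ls; mkdir -p pics; python3 - <<'E'
from bench import r
import cv2
for n in("scene","top"):
    p,d=r.read_camera(n); cv2.imwrite(f"pics/{n}0.png",p[...,::-1])
    c=r.get_calibration(n); print(n,c, d.min(),d.max())
print(r.current_eef_rot(), r.grip_point_offset, r.current_clock())
E
```

```text
pics
scene {'mtx': array([[620.26840101,   0.        , 327.47321475],
       [  0.        , 620.26840101, 241.28492791],
       [  0.        ,   0.        ,   1.        ]]), 'origin': array([1691.41222253,  398.00168821,  873.27761095]), 'attitude': array([-0.25860931,  0.5171065 ,  0.72808334, -0.36826178])} 0.0 2737.5527
top {'mtx': array([[598.54233274,   0.        , 316.78624472],
       [  0.        , 598.54233274, 239.43366353],
       [  0.        ,   0.        ,   1.        ]]), 'origin': array([ 400.45881395,   15.12624107, 1197.14977886]), 'attitude': array([-0.04945138,  0.71553775, -0.69356258,  0.06731448])} 0.0 2161.549
[-7.66758484e-04  9.77841521e-01  2.09344978e-01 -2.28633186e-04] -18.700000000000003 0.1
```

View pics/scene0.png

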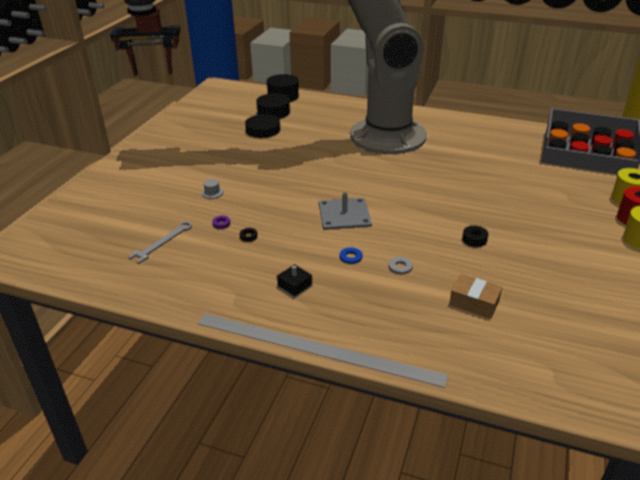

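View pics/top0.png

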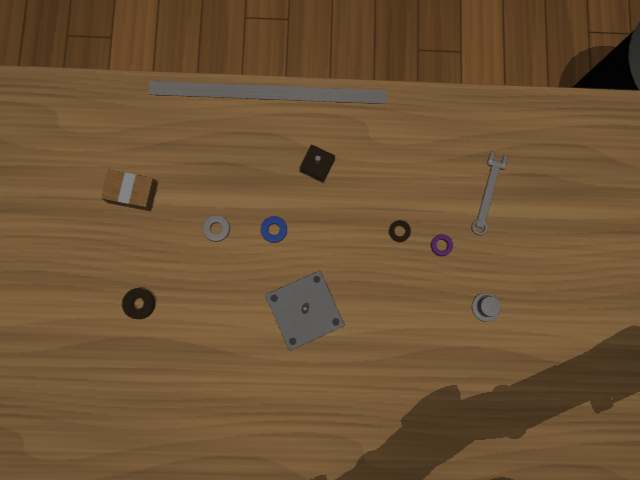

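The scene view shows everything. In the top view: big ring (139,303), disc (216,229), small ring (399,231), cap (487,307), foot (305,310) with its stud near its centre. The look-alikes are blue (274,229) and purple (441,245).

```bash
cat > h.py <<'E'
from bench import r
import numpy as np, cv2
from scipy.spatial.transform import Rotation as R
def ray(cam,uv,z):
    c=r.get_calibration(cam); w,x,y,k=c['attitude']
    d=R.from_quat([x,y,k,w]).apply(np.linalg.inv(c['mtx'])@[uv[0],uv[1],1]); o=c['origin']
    return o+d*(z-o[2])/d[2]
def blob(p,uv,win):
    "largest un-wood-like blob near uv -> contour in full-picture pixels"
    u,v=uv; q=np.ascontiguousarray(p[v-win:v+win,u-win:u+win]); hsv=cv2.cvtColor(q,cv2.COLOR_RGB2HSV)
    m=((hsv[...,1]<90)|(hsv[...,2]<60)).astype(np.uint8)
    c=max(cv2.findContours(m,cv2.RETR_EXTERNAL,cv2.CHAIN_APPROX_NONE)[0],key=cv2.contourArea)
    return c+np.array([u-win,v-win])
def quat(t): return np.array([0,np.cos(t/2),np.sin(t/2),0])  # closing line along (sin t,-cos t)
E
python3 - <<'E'
from h import *
p,d=r.read_camera("top")
for n,uv,z in(("big",(139,303),24),("disc",(216,229),10),("small",(399,231),14),("cap",(487,307),6)):
    c=blob(p,uv,24)
    # outline points on the plane at top height and at bench: far side is seen at the top, near side at the bottom
    W=np.array([ray("top",q[0],z)[:2] for q in c],np.float32)
    e,rad=cv2.minEnclosingCircle(W); f=cv2.fitEllipse(W)
    print(n,np.round(e,1),round(rad*2,1),np.round(f[0],1),np.round(f[1],1))
c=blob(p,(305,310),52)
W=np.array([ray("top",q[0],10)[:2] for q in c],np.float32); print("foot",cv2.minAreaRect(W))
x=cv2.resize(p[270:350,265:345],None,fx=5,fy=5,interpolation=cv2.INTER_CUBIC)
s,_=r.read_camera("scene"); y=cv2.resize(s[185:235,310:380],(560,400),interpolation=cv2.INTER_CUBIC)
cv2.imwrite("pics/foot.png",np.hstack([x,y[:,170:]])[...,::-1] if 0 else np.hstack([x,cv2.resize(y,(400,400))])[...,::-1])
for t in(np.pi/2,-np.pi/2,0,.42):
  print(t,[r.ik(P,quat(t)) is not None for P in([700,300,10],[700,-150,10],[550,350,10],[550,-300,10],[550,0,200])])
E
```

```text
big [460.4 330.3] 62.9 [460.2 330.4] [58.5 61.5]
disc [616.2 191.3] 54.2 [616.2 191.4] [51.7 52.8]
small [ 622.2 -177.3] 44.4 [ 621.9 -177.7] [40.7 42.9]
cap [ 475.1 -353.9] 57.9 [ 474.8 -353.7] [56.  56.3]
foot ((457.8424377441406, 8.050827026367188), (119.8470458984375, 120.22225952148438), 25.70530128479004)
1.5707963267948966 [True, True, True, True, True]
-1.5707963267948966 [True, True, True, True, True]
0 [True, True, True, True, True]
0.42 [True, True, True, True, True]
```

View pics/foot.png

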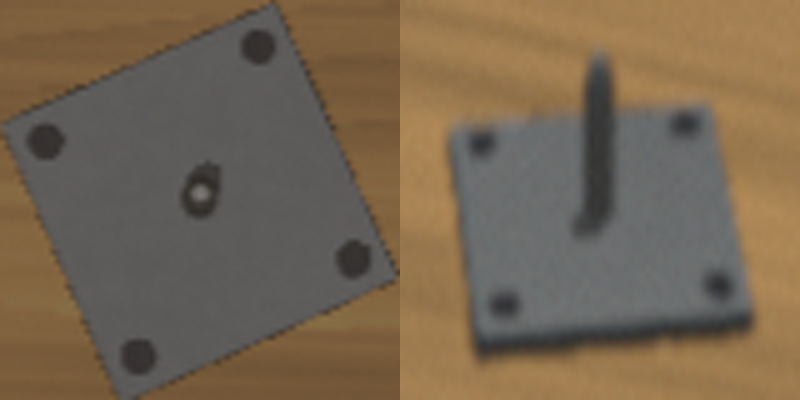

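Foot centre and part positions look consistent (the big ring's y bias is removed as the fingers close along y). I'll do the big ring first.

```bash
cat >> h.py <<'E'
Q=quat(0.)
def pick(xy,od,z,force=25,zt=160):
    r.set_gripper(od+18); r.move_to([*xy,zt],Q); r.move_l([*xy,z+30]); r.move_l([*xy,z],vel=60)
    r.set_gripper(od-6,force); r.move_l([*xy,z+20],vel=80); r.move_l([*xy,zt])
    print("held",r.current_gripper_width(),r.current_gripper_force(),r.current_ft_force())
def place(xy,od,z,zt=160):
    r.move_to([*xy,zt],Q); r.move_l([*xy,z+12]); r.move_l([*xy,z+.7],vel=30)
    print("down",r.current_ft_force(),r.current_ee_pos())
    r.set_gripper(od+14); r.move_l([*xy,zt]); print("t",r.current_clock())
E
python3 - <<'E'
from h import *
tip=ray("top",(305,308.4),68)[:2]; print("tip",tip)
pick((460.4,331.5),60,5)
if abs(r.current_gripper_width()-60)<3: place((457.8,8.0),60,15)
r.move_l([560,250,200])
p,d=r.read_camera("top"); s,_=r.read_camera("scene")
cv2.imwrite("pics/a.png",np.hstack([cv2.resize(p[260:360,255:355],(400,400)),cv2.resize(s[170:250,300:400],(400,400))])[...,::-1])
E
```

```text
tip [457.46228249   7.56033091]
held 54.45760039387239 0.0 [-0.74964088  0.68431818 -0.88442731]
```

View pics/a.png

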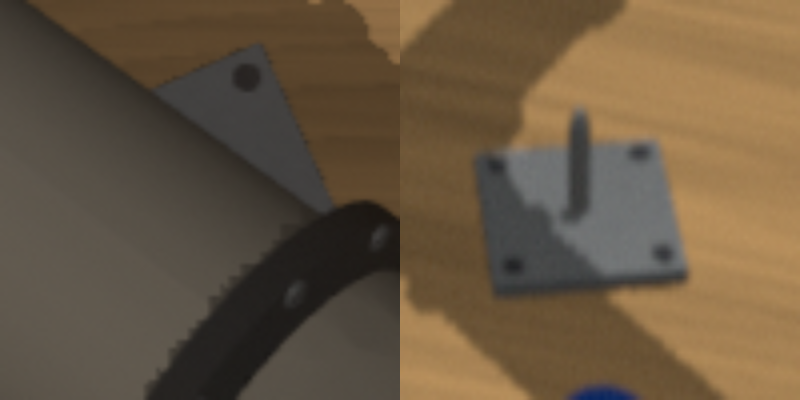

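The stud is still empty; the grip closed on nothing or slipped. I'll look at the ring with the arm out of the way.

```bash
python3 - <<'E'
from h import *
r.move_to([620,0,260],Q)
p,d=r.read_camera("top"); s,_=r.read_camera("scene")
cv2.imwrite("pics/b.png",np.hstack([cv2.resize(p[250:350,90:190],(400,400)),cv2.resize(s[200:280,430:530],(400,400))])[...,::-1])
c=blob(p,(139,303),30); W=np.array([ray("top",q[0],24)[:2] for q in c],np.float32); print(cv2.minEnclosingCircle(W))
print(r.current_ee_pos(), r.current_eef_rot(), r.current_gripper_width(),r.current_clock())
E
```

```text
((459.3693542480469, 330.29815673828125), 31.259775161743164)
[619.43160598   2.65334614 259.8957344 ] [-3.26993125e-04  9.99998032e-01  1.94990165e-03 -1.61958216e-04] 54.00706385539332 9.9167
```

View pics/b.png

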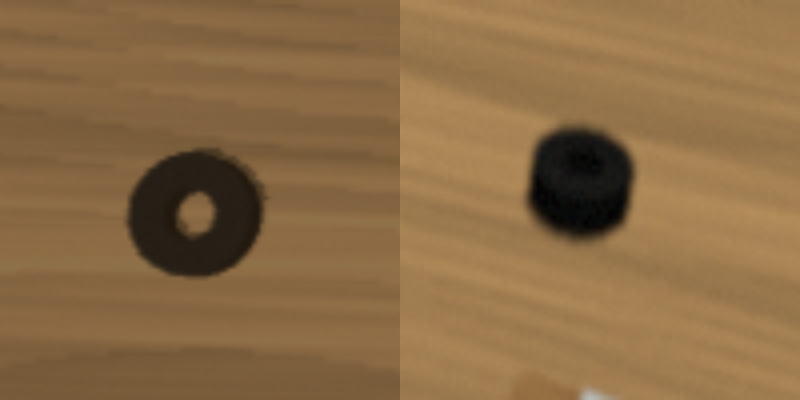

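The ring stands upright, unmoved, at (139,303). I'll retry lower, commanding a fuller close, and read the width before lifting.

```bash
python3 - <<'E'
from h import *
xy=(460.2,331.5)
r.set_gripper(78); r.move_to([*xy,120],Q); r.sleep(.3); print(r.current_ee_pos())
r.move_l([*xy,20]); r.move_l([*xy,2],vel=40); r.sleep(.3); print(r.current_ee_pos(),r.current_gripper_width(),r.current_ft_force())
s,_=r.read_camera("scene"); cv2.imwrite("pics/c.png",cv2.resize(s[180:270,420:540],(800,600))[...,::-1])
r.set_gripper(30,40); r.sleep(.2)
print(r.current_gripper_width(),r.current_gripper_force(),r.current_ee_pos(),r.current_ft_force(),r.current_wrist_torque())
E
```

```text
[460.77800477 331.01466456 120.10234881]
[460.29607555 331.54749577   2.13759008] 78.15800630847716 [-0.22799551 -0.34398733 -0.42490783]
30.04178884588658 0.0 [460.15763166 331.51595623   1.99993849] [-0.14501346 -0.48782736 -0.63030457] [ 0.0165587   0.00345502 -0.00053639]
```

View pics/c.png

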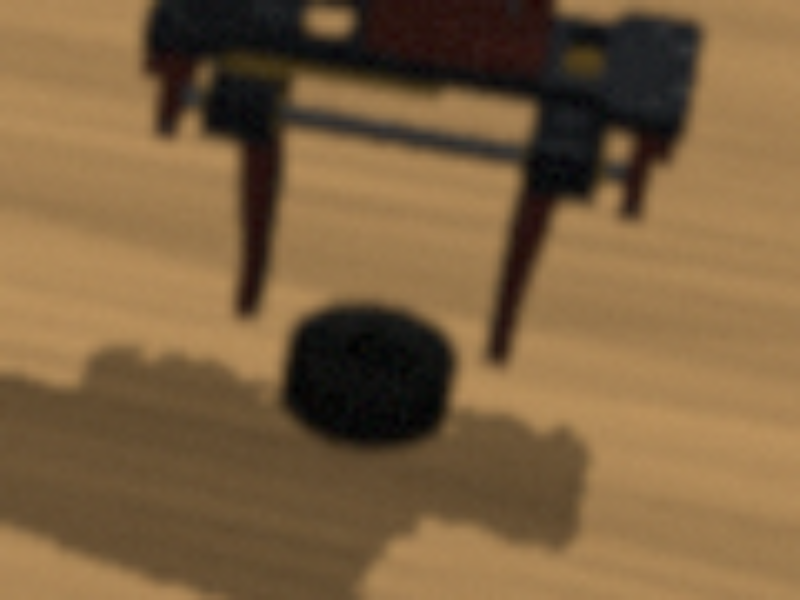

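The picture shows the fingers (tips at 245,315 and 497,360 in the crop) clearly off the ring, so I'll compare both cameras with the reported TCP.

```bash
cat >> h.py <<'E'
def proj(cam,P):
    c=r.get_calibration(cam); w,x,y,k=c['attitude']
    q=c['mtx']@R.from_quat([x,y,k,w]).inv().apply(np.array(P,float)-c['origin']); return q[:2]/q[2]
def pt(cam,uv,dep):
    c=r.get_calibration(cam); w,x,y,k=c['attitude']
    return c['origin']+R.from_quat([x,y,k,w]).apply(np.linalg.inv(c['mtx'])@[uv[0],uv[1],1]*dep)
E
python3 - <<'E'
from h import *
f=lambda u,v:(420+u*120/800,180+v*90/600)
print("expected tips",proj("scene",[460,331.5-39,2]),proj("scene",[460,331.5+39,2]),"seen",f(245,315),f(497,360))
print("expected ring centre top",proj("scene",[460,331.5,24]),"seen",f(365,340))
r.set_gripper(78); r.sleep(.2)
s,d=r.read_camera("scene")
for uv in(f(247,300),f(500,345),f(365,320),f(365,420)):
    a,b=int(round(uv[0])),int(round(uv[1])); print(uv,d[b-1:b+2,a-2:a+3].round().tolist(),pt("scene",uv,d[b,a]).round(1))
t,dt=r.read_camera("top")
for uv in((139,295),(126,303),(200,330),(240,330)):
    print("top",uv,pt("top",uv,dt[uv[1],uv[0]]).round(1))
E
```

```text
expected tips [458.4190689  235.87366507] [491.59706846 242.23000425] seen (456.75, 227.25) (494.55, 234.0)
expected ring centre top [476.17496772 231.47597703] seen (474.75, 231.0)
(457.05, 225.0) [[1453.0, 1443.0, 1445.0, 1456.0, 1455.0], [1446.0, 1453.0, 1445.0, 1444.0, 1523.0], [1450.0, 1451.0, 1443.0, 1455.0, 1513.0]] [475.1 287.   42.4]
(495.0, 231.75) [[1427.0, 1420.0, 1419.0, 1424.0, 1497.0], [1428.0, 1421.0, 1423.0, 1422.0, 1493.0], [1429.0, 1427.0, 1427.0, 1424.0, 1494.0]] [474.1 373.9  42.6]
(474.75, 228.0) [[1469.0, 1473.0, 1470.0, 1470.0, 1471.0], [1478.0, 1471.0, 1471.0, 1471.0, 1472.0], [1467.0, 1467.0, 1463.0, 1466.0, 1469.0]] [443.5 326.   21.7]
(474.75, 243.0) [[1436.0, 1442.0, 1437.0, 1437.0, 1438.0], [1443.0, 1443.0, 1441.0, 1435.0, 1441.0], [1441.0, 1437.0, 1442.0, 1441.0, 1439.0]] [488.5 334.2  11. ]
top (139, 295) [442.2 189.5 547.7]
top (126, 303) [433.6 204.9 540.2]
top (200, 330) [406.1 108.5 630.1]
top (240, 330) [406.7  67.  674.4]
```

The fingertips really sit about 37 mm higher than the reported TCP. I'll measure how this depends on opening by depth, in free air.

```bash
cat >> h.py <<'E'
def cloud(cam,d):
    v,u=np.nonzero(d); c=r.get_calibration(cam); w,x,y,k=c['attitude']
    P=(np.linalg.inv(c['mtx'])@np.stack([u,v,np.ones(len(u))]))*d[v,u]
    return R.from_quat([x,y,k,w]).apply(P.T)+c['origin']
E
python3 - <<'E'
from h import *
r.move_l([460.2,331.5,120]); 
for w in(86,62,44,0):
    r.set_gripper(w); r.sleep(.1); s,d=r.read_camera("scene"); C=cloud("scene",d); e=r.current_ee_pos()
    o=[]
    for sgn in(-1,1):
        m=(abs(C[:,0]-e[0])<25)&(abs(C[:,1]-e[1])<70)&(sgn*(C[:,1]-e[1])>0)&(C[:,2]>70)&(C[:,2]<200); F=C[m]
        F=F[F[:,2]<F[:,2].min()+12]; o.append((len(F),F.min(0).round(),np.median(F,0).round()))
    print(w,r.current_gripper_width(),e.round(1),o)
    if w in(62,):cv2.imwrite("pics/d.png",cv2.resize(s[120:260,400:560],(640,560))[...,::-1])
E
```

```text
86 85.96328658282734 [460.1 331.5 119.9] [(22, array([457., 277., 151.]), array([471., 282., 156.])), (16, array([467., 373., 149.]), array([473., 377., 156.]))]
62 62.182414311025994 [460.2 331.5 120. ] [(20, array([448., 290., 150.]), array([472., 294., 157.])), (20, array([452., 360., 151.]), array([471., 365., 157.]))]
44 43.90462998677926 [460.2 331.5 120. ] [(17, array([454., 299., 149.]), array([471., 304., 157.])), (22, array([470., 351., 152.]), array([474., 355., 159.]))]
0 0.5966275054804823 [460.2 331.5 120. ] [(24, array([466., 320., 151.]), array([471., 326., 156.])), (15, array([453., 332., 150.]), array([472., 335., 157.]))]
```

View pics/d.png

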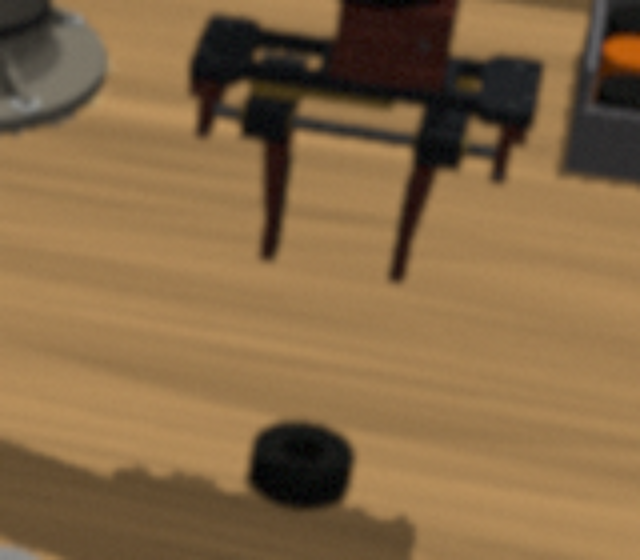

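The picture shows the tips hanging well above where the TCP says: a constant offset of about +31 mm at every opening. I'll find the bench by a guarded touch around the ring and use that as the height reference.

```bash
python3 - <<'E'
from h import *
xy=(460.2,331.5); r.set_gripper(80)
r.move_l([*xy,0]); r.move_l([*xy,-20],vel=60); r.sleep(.2); f0=r.current_ft_force()[2]; z=-20
while z>-40:
    z-=1.5; r.move_l([*xy,z],vel=30); r.sleep(.05); f=r.current_ft_force()[2]-f0
    if abs(f)>2.5: break
print("contact",z,f,r.current_ee_pos())
r.move_l([*xy,z+4],vel=30)
r.set_gripper(30,30); r.sleep(.2); print(r.current_gripper_width(),r.current_gripper_force(),r.current_ee_pos(),r.current_ft_force(),r.current_clock())
E
```

```text
contact -33.5 17.356748468425025 [460.43817369 331.67142282 -31.96889857]
59.916251888105094 29.999691573902965 [460.14693495 331.41480366 -29.56910854] [-0.22431531  0.47207796 -1.07322632] 26.625
```

Contact at TCP z ≈ −32, so the tips are 32 mm above the reported TCP. The ring is now held (59.9 mm, 30 N). Placing it.

```bash
python3 - <<'E'
from h import *
r.move_l([460.2,331.5,100]); print(r.current_gripper_width())
place((457.7,7.8),60,-19.5,zt=100)
r.move_to([616,191,120],Q)
p,d=r.read_camera("top"); s,_=r.read_camera("scene")
cv2.imwrite("pics/e.png",np.hstack([cv2.resize(p[260:360,255:355],(400,400)),cv2.resize(s[170:250,300:400],(400,400))])[...,::-1])
E
```

```text
59.64045668314078
down [ 0.63429029  0.36759191 -1.2972377 ] [457.61075414   7.84758933 -18.88530453]
t 31.6583
```

View pics/e.png

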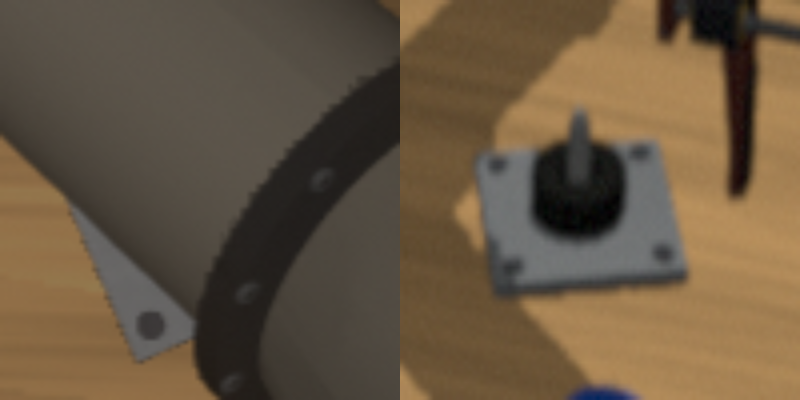

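The scene view (right half) shows the big ring flat on the plate, the stud through it at crop (580,150). Next the disc and the small ring, guarded by held width.

```bash
python3 - <<'E'
from h import *
S=(457.7,7.8)
for xy,od,h in(((616.2,191.3),54,34),((622.2,-177.3),44,44)):
    pick(xy,od,-29.5,zt=100)
    if abs(r.current_gripper_width()-od)>2.5: print("missed"); break
    place(S,od,-29.5+h,zt=100)
r.move_to([475,-354,120],Q)
p,d=r.read_camera("top"); s,_=r.read_camera("scene")
cv2.imwrite("pics/f.png",np.hstack([cv2.resize(p[260:360,255:355],(400,400)),cv2.resize(s[170:250,300:400],(400,400))])[...,::-1])
E
```

```text
held 53.656650378120965 24.999711401760578 [-0.41873315  0.00486874 -2.91819317]
down [-0.67300457 -0.14655602 -3.02440281] [457.64653861   7.77824387   5.19038657]
t 39.8583
held 43.51626585418028 24.99990393407643 [ 0.04744354  0.04514788 -0.86472351]
down [-0.2786169   0.89442383  0.19927555] [457.65888114   7.82800871  15.20024285]
t 47.6833
```

View pics/f.png

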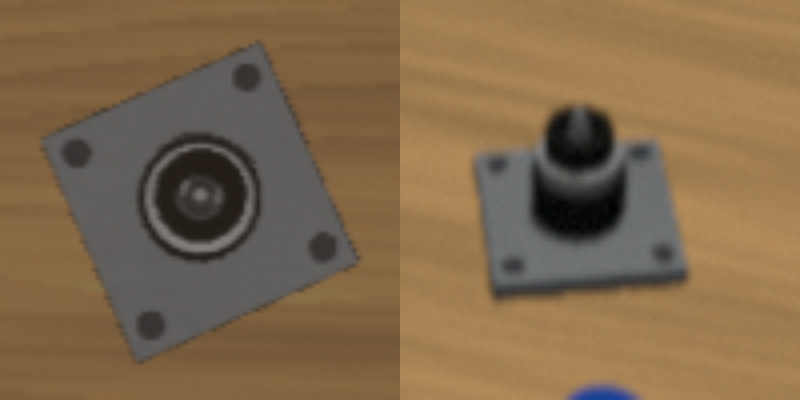

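The stack is concentric and flat, with the stud centred at crop (200,195). Now the cap, gripped by its head.

```bash
python3 - <<'E'
from h import *
S=(457.7,7.8)
pick((475,-353.9),40,-22,zt=110)
if abs(r.current_gripper_width()-40)<2.5: place(S,40,-22+58,zt=130)
r.move_to([560,-350,150],Q)
p,d=r.read_camera("top"); s,_=r.read_camera("scene")
cv2.imwrite("pics/g.png",np.hstack([cv2.resize(p[260:360,255:355],(400,400)),cv2.resize(s[170:250,300:400],(400,400))])[...,::-1])
C=cloud("scene",d*0+_); C=C[np.hypot(C[:,0]-458,C[:,1]-8)<14]; print(np.percentile(C[:,2],[10,50,95]))
E
```

```text
held 39.45910852242167 24.999577706912532 [ 0.37676423 -0.80827287 -3.09315302]
down [-0.51579412 -0.92381155 -2.85242761] [457.62777634   7.8267509   36.66473507]
t 56.6417
[-755.21972829   87.88709464   93.33662645]
```

View pics/g.png

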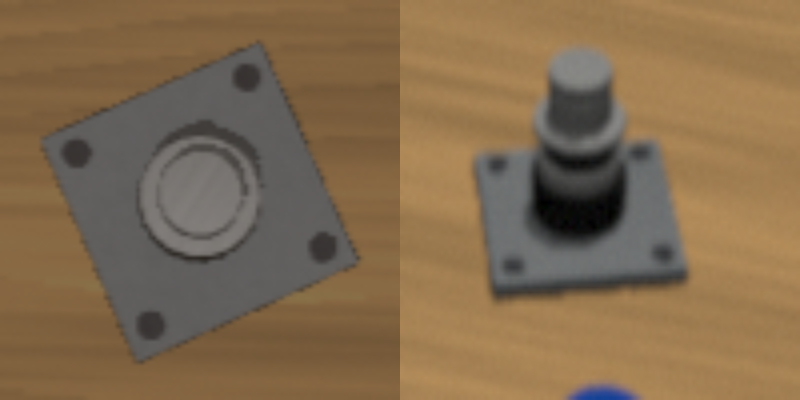

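The cap sits level and centred on the stack, with its top near 92 mm as expected. Handing in.

```bash
python3 -c "
from bench import r
print(r.hand_in())"
```

```text
the job is handed in; nothing more can be done
None
```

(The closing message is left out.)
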